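# Feel along the weld and stop on the flagged spot

### The arm

A 7-joint arm with a two-finger parallel gripper is mounted at the origin on the work surface. World frame = base frame: x ahead of the robot, y to its left, z up, the work surface at z = 0. Lengths are in m, angles in rad, forces in N, time in s.
With the tool pointing down it reaches from about 0.35 to 0.9 m from the base axis. Payload 7.2 kg.
Tool frame: the origin (TCP) lies at the very end of the fingers, on their centre line; the grasp point (between the pads) lies ctrl.grip_point_offset behind it (ctrl.grip_point_offset is the distance from the TCP to the grasp point, in m); y points along the fingers, x is the direction in which the jaws open and shut, and the axes are right-handed (so a half turn about y gives the same grasp; the last joint's range is limited). The gripper opens to 88 mm and grips with 3 to 60 N. Pads are 20 mm wide; open, the fingers measure 115 mm over their backs; the gripper's body (75 mm by 178 mm) begins 61 mm behind the grasp point.
Start: joints at [-1.346, 0.411, -0.013, 1.596, 0.006, 1.134, -0.082], TCP at [0.18, 0.598, 0.223] pointing down, gripper open.
Joint ranges: [-2.95, 2.95], [-0.29, 1.99], [-1.47, 1.44], [0.14, 2.54], [-1.03, 4.17], [0.13, 1.85], [-2.86, 2.86]. Speed limits (rad/s): [2.39, 2.39, 3.01, 3.01, 3.14, 3.14, 3.14].

### API

Orientations are given as a unit quaternion [x, y, z, w].
In Python, from cell import ctrl gives the robot as it stands.
- The arm moves only by the shell command python3 -m creep 'ROWS' [OPENING] [FORCE]. ROWS is JSON, a list of rows, each an object with "travel": the shift along the tool's x, y, z in mm, a list of three; "yaw": the turn about the tool's y in degrees. A call has 1 to 12 rows; each row is the pose to reach, as a shift and turn from the pose measured when the call began, along the tool's axes at that moment; what a row does not reach only later rows make up. A row lasts 1/12 s, in which the tool goes at most 41.7 mm and 7.16 degrees, less where a joint would pass 70% of its speed; a pose out of reach is approached as far as the arm can. A call with a gripper value outside its range is refused whole. OPENING is the opening, from 0 (shut) to 1 (fully open), set as the call begins (- or left out, the last holds). The fingers move at their own pace and stop on an object; FORCE is the grip in N (left out, the last holds). Time passes only in rows, so rows that repeat a pose let the fingers close. It gives the time, the measured TCP pose, the force and the opening at its end, in the units of the state.
- ctrl.observe(): the state, without advancing time (a new reading comes with each control period).
- ctrl.camera(name): name is "scene" or "top"; returns a dict with "frame" (420x560x3 uint8, red, green, blue), "fx", "fy", "cx", "cy" (pixels), "R" (3x3) and "t" (3): a world point X has camera coordinates R X + t. Camera axes: x right, y down, z forward; pixel columns grow to the right and rows downward; lengths in m; the calibration is good to about 2 mm. A picture is of the moment at which its call begins. There is no depth.
- ctrl.job_done(): hands the job in, once; it reports no verdict.
The state is a dict: "clock": time; "joint_positions": joint angles; "joint_vel": joint speeds; "joint_efforts": joint torques, N m; "position": TCP position; "eef_rot": TCP orientation; "wrist_force": force on the tool from outside, world axes, zero at the start; "wrist_torque": the same for the moment, N m; "finger_gap": finger opening in m.
Only numpy, scipy, OpenCV 4.12 (cv2) and the standard library are available. Lean on these libraries where they do the work, as an engineer would, in place of code of your own. Each camera call takes 0.05 s, during which the arm holds its last target.

### The job

With the gripper shut, set the fingertips down on the green dot of the welded plate and run them lightly along the curved weld, without lifting off on the way, to the red dot. Stop there and finish while still holding the fingertips on the red dot. Press gently, so that the sprung plate is never pushed down to its stop, do not touch the plate away from the weld, and leave the loose things on and around it where they are.

Things in the scene. Friction and masses are not known exactly. Their poses are not given: they have to be found in the camera images.
- green_dot (a point): centre of the top of the green dot, a round disc 20 mm across and 4 mm proud of the plate, at the end of the weld where the stroke starts
- seam1 (a point): point 1 of 5 on the crest of the weld, counted from the green dot; neighbouring points are about 30 to 36 mm apart; between them the weld bends smoothly (up to 4 mm beside the straight line)
- seam2 (a point): point 2 of 5 on the crest of the weld, counted from the green dot; neighbouring points are about 30 to 36 mm apart; between them the weld bends smoothly (up to 4 mm beside the straight line)
- seam3 (a point): point 3 of 5 on the crest of the weld, counted from the green dot; neighbouring points are about 30 to 36 mm apart; between them the weld bends smoothly (up to 4 mm beside the straight line)
- seam4 (a point): point 4 of 5 on the crest of the weld, counted from the green dot; neighbouring points are about 30 to 36 mm apart; between them the weld bends smoothly (up to 4 mm beside the straight line)
- seam5 (a point): point 5 of 5 on the crest of the weld, counted from the green dot; neighbouring points are about 30 to 36 mm apart; between them the weld bends smoothly (up to 4 mm beside the straight line)
- red_dot (a point): centre of the top of the red dot, like the green one, at the other end of the weld, where the stroke stops. From green dot to red dot the weld runs 180 mm in a straight line and swings as one S, 22 mm to either side of that line
- weld: the weld bead with the two dots: an S-shaped dark ridge about 11 mm wide, its crest 4 mm above the plate and level all along (58 mm above the table when nobody presses). Origin at the middle of the weld on the plate's upper face; x runs from the green dot to the red dot, z up
- carriage (a joint): how far the plate is pressed down on its springs, m: 0 = up (untouched), 0.018 = down on its stop. It moves straight down only, level wherever it is pressed; it starts to give at about 2 to 4 N and then takes 0.5 N per mm, so the fingertips about 5 mm lower than the untouched crest press with about 5 N. It comes up by itself when released
- coupon: the bright aluminium plate that carries the weld, 240 x 130 x 8 mm, clamped on the spring table (blue base 260 x 140 mm, fixed to the bench). Origin at the centre of its underside, x as for the weld; upper face 54 mm above the table
- probe: brass probe, 24 mm across and 46 mm high, standing loose on the plate beside the weld; origin at the centre of its underside; leave alone
- gauge_block: loose steel block 24 x 26 x 20 mm on the plate, on the other side of the weld; origin at the centre of its underside; leave alone
- chalk: white marking stick 100 x 12 x 12 mm on the bench beside the spring table; origin at the centre of its underside; leave alone
- spray: white spray bottle with a blue band, 64 mm across, 216 mm high, on the right of the bench; origin at the centre of its underside; leave alone
- gel_jar: jar with a blue cap, 72 mm across, 75 mm high, on the right of the bench; origin at the centre of its underside; leave alone
- screwdriver: screwdriver lying on the left of the bench; leave alone
- torch: black torch with a yellow head, 130 mm long and 34 mm high, lying on the left of the bench; origin below its middle; leave alone

How it is judged:
By the outcome, as a careful person would: the job done as asked, in the order asked, and still so for the second after the job is handed in, while the arm keeps its last pose, push and grip.
It also fails if it takes over 48 s, if anything falls off the work surface, if the arm or the gripper's body presses on something with over 40 N, if the wrist force passes 120 N, or if a joint passes its speed limit or range.

## Working session

There is one attempt and no reset: what is moved stays moved. The work goes in short steps, Python scripts to look and compute and a shell command to move; the robot and the scene stay as the last step left them, time stands still between calls to the robot, and variables do not carry over. Pictures are saved under pics/ and viewed, and the job is handed in when it is done.

```bash
ls; mkdir -p pics
python3 - <<'E'
from cell import ctrl
import cv2
s=ctrl.observe();print(s, ctrl.grip_point_offset)
for n in("scene","top"):
    c=ctrl.camera(n);cv2.imwrite(f"pics/{n}0.png",c["frame"][:,:,::-1]);print(n,c["fx"],c["fy"],c["cx"],c["cy"],c["R"],c["t"])
E
```

```text
pics
{'clock': 0.0, 'joint_positions': array([-1.34620514,  0.41190296, -0.01269185,  1.59705111,  0.00561595,
        1.1342883 , -0.08218357]), 'joint_vel': array([-0.00054418, -0.0002352 , -0.00082346,  0.0007885 , -0.00109202,
        0.00094896, -0.00182215]), 'joint_efforts': array([-1.48588156e-04, -5.87956238e+01,  6.41665701e-01, -2.91078919e+01,
       -5.36676915e-02,  1.81528938e-02,  1.41361288e-04]), 'position': array([0.18030154, 0.59789678, 0.22180439]), 'eef_rot': array([ 0.56795987,  0.42129566, -0.42215078, -0.5672039 ]), 'wrist_force': array([ 0.41387102,  0.75468221, -0.47384881]), 'wrist_torque': array([ 0.00634334, -0.02724122, -0.02798717]), 'finger_gap': 0.0877027004690709} 0.0187
scene 379.78451077013017 379.78451077013017 282.06336840885524 210.51903301764432 [[-0.81005116  0.58635158  0.00298877]
 [ 0.46416549  0.6443476  -0.60775536]
 [-0.35828412 -0.49092565 -0.79411869]] [ 0.40592079 -0.19460766  1.20262951]
top 483.0084230757201 483.0084230757201 278.93990884216356 214.83839485752245 [[ 0.01312455 -0.99991309 -0.00124593]
 [-0.98053318 -0.01262602 -0.19594708]
 [ 0.19591432  0.00379339 -0.98061368]] [0.00451554 0.53724017 1.54164908]
```

View pics/scene0.png

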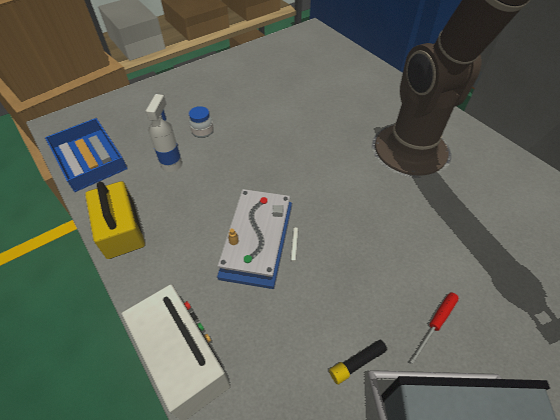

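View pics/top0.png

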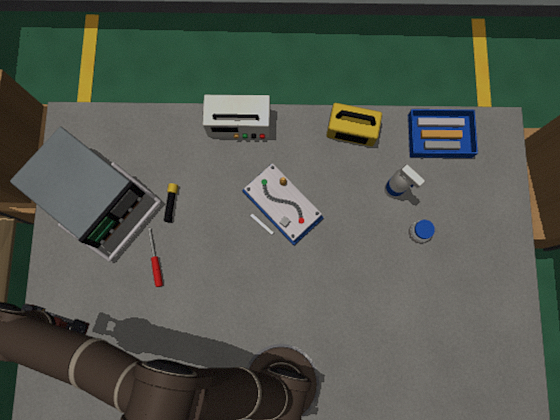

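The top view shows the plate around (283,203), with the green dot near (264,182) and the red dot near (301,220). I'll enlarge it.

Run:
```python
import cv2
a=cv2.imread("pics/top0.png")[155:250,235:330];cv2.imwrite("pics/topc.png",cv2.resize(a,None,fx=6,fy=6,interpolation=cv2.INTER_CUBIC))
a=cv2.imread("pics/scene0.png")[180:290,210:310];cv2.imwrite("pics/scenec.png",cv2.resize(a,None,fx=5,fy=5,interpolation=cv2.INTER_CUBIC))
```

```text
(no output)
```

View pics/topc.png

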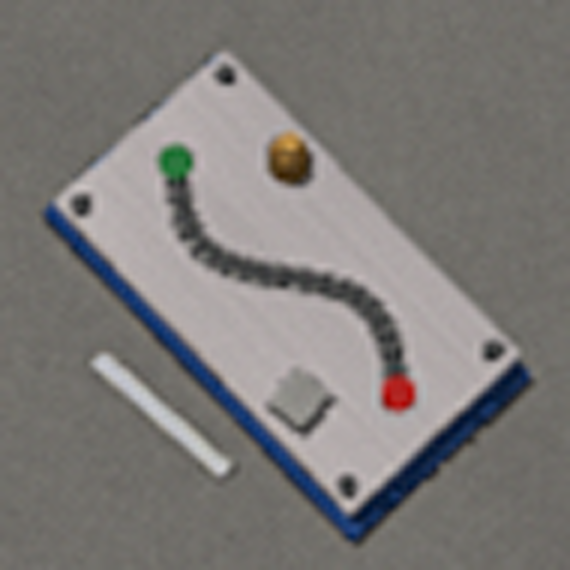

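View pics/scenec.png

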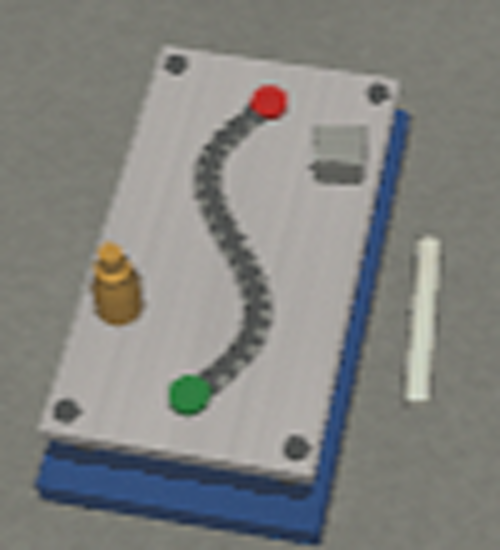

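The crops show the green dot at about top (264,182) / scene (248,259), the red dot at top (301,220) / scene (264,200), and the S weld between them. Next I'll project both views onto z = 0.058.

```bash
cat > h.py <<'E'
import cv2,numpy as np
from cell import ctrl
def bp(c,uv,z):
    uv=np.atleast_2d(uv).astype(float)
    d=np.c_[(uv[:,0]-c["cx"])/c["fx"],(uv[:,1]-c["cy"])/c["fy"],np.ones(len(uv))]@c["R"]
    o=-c["R"].T@c["t"]; s=(z-o[2])/d[:,2]; return o+d*s[:,None]
E
python3 - <<'E'
from h import *
for n,(x0,x1,y0,y1) in (("top",(240,325,160,245)),("scene",(215,295,185,280))):
    c=ctrl.camera(n);f=c["frame"].astype(float);r,g,b=f[...,0],f[...,1],f[...,2]
    yy,xx=np.mgrid[:420,:560];roi=(xx>=x0)&(xx<x1)&(yy>=y0)&(yy<y1)
    D={}
    for k,w in (("g",g-np.maximum(r,b)),("r",r-np.maximum(g,b)*1.6)):
        w=np.where(roi&(w>25),w,0);D[k]=bp(c,[(w*xx).sum()/w.sum(),(w*yy).sum()/w.sum()],.058)[0]
    G,R=D["g"],D["r"];L=np.linalg.norm(R-G);ex=(R-G)/L;ey=np.cross([0,0,1],ex);print(n,G,R,L,np.degrees(np.arctan2(ex[1],ex[0])))
    m=roi&(f.max(2)<120)&(f.max(2)-f.min(2)<25)
    P=bp(c,np.c_[xx[m],yy[m]],.058);w=(125-f.max(2)[m]);q=np.c_[(P-G)@ex,(P-G)@ey]*1e3
    ok=(abs(q[:,1])<32)&(q[:,0]>5)&(q[:,0]<175);q=q[ok];w=w[ok]
    for a in range(10,180,10):
        k=abs(q[:,0]-a)<6
        if k.any():print(a,k.sum(),np.round((q[k,1]*w[k]).sum()/w[k].sum(),1),np.round(22*np.sin(2*np.pi*a/180),1))
E
```

```text
top [0.64887057 0.06328451 0.058     ] [ 0.51956328 -0.0609058   0.058     ] 0.17928638641533148 -136.1563871737915
10 9 -10.0 7.5
20 14 -13.9 14.1
30 14 -19.5 19.1
40 13 -21.7 21.7
50 13 -21.5 21.7
60 14 -19.2 19.1
70 15 -14.4 14.1
80 18 -8.0 7.5
90 16 -1.1 0.0
100 16 7.5 -7.5
110 14 13.6 -14.1
120 14 18.5 -19.1
130 13 20.9 -21.7
140 15 20.2 -21.7
150 16 15.4 -19.1
160 17 10.5 -14.1
170 8 9.7 -7.5
scene [0.64839571 0.06401374 0.058     ] [ 0.51863671 -0.06025132  0.058     ] 0.17966414389778132 -136.23897766321832
10 18 -10.5 7.5
20 23 -15.0 14.1
30 22 -19.6 19.1
40 19 -21.8 21.7
50 19 -21.2 21.7
60 21 -18.3 19.1
70 22 -14.1 14.1
80 24 -6.6 7.5
90 21 1.5 0.0
100 22 7.5 -7.5
110 21 14.4 -14.1
120 20 18.6 -19.1
130 19 21.0 -21.7
140 19 18.7 -21.7
150 19 18.6 -19.1
160 20 12.7 -14.1
170 12 7.8 -7.5
```

Both views agree within about 1 mm, and the weld follows y = -22·sin(2πx/180). Next: tool axes, obstacles and the offset to the point above green.

```bash
cat >> h.py <<'E'
from scipy.spatial.transform import Rotation as Ro
G=np.array([.6486,.0636,.058]);A=np.radians(-136.2)
ex=np.array([np.cos(A),np.sin(A),0]);ey=np.array([-ex[1],ex[0],0])
def W(x,y=None,z=.058):
    if y is None:y=-22*np.sin(2*np.pi*x/180)
    p=G+ex*x/1e3+ey*y/1e3;p[2]=z;return p
def st():
    s=ctrl.observe();R=Ro.from_quat(s["eef_rot"]).as_matrix()
    d=s["position"]-G;print("t",round(s["clock"],2),"pos",s["position"].round(4),"weld xy",(np.array([d@ex,d@ey])*1e3).round(1),"F",s["wrist_force"].round(2),"gap",round(s["finger_gap"],4),"tiltdeg",np.degrees(np.arccos(-R[2,1])).round(2))
    print("tool axes in weld deg: x",(np.degrees(np.arctan2(R[1,0],R[0,0]))+136.2).round(1),"\n",R.round(3));return s,R
def rows(P,s,R): print((np.array(P)-s["position"])@R*1e3)
E
python3 - <<'E'
from h import *
s,R=st();np.set_printoptions(precision=1,suppress=True)
rows([W(0,z=.22),W(0,z=.1),W(0)],s,R)
c=ctrl.camera("top");e=ctrl.camera("scene")
for n,a,b,z in(("probe",(283.5,183),(233.6,243),.054),("block",(285,223),(277.5,214.5),.06),("spraybase",(397,193),(170,163),0),("jar",(423,233),(201,132),0)):
    for q,k in((c,a),(e,b)):
        p=bp(q,k,z)[0];print(n,p.round(3)*1e3,(p-G)@ex*1e3,(p-G)@ey*1e3)
E
```

```text
t 0.2 pos [0.1803 0.5981 0.2221] weld xy [ -32.  -709.9] F [ 0.18 -0.36 -0.1 ] gap 0.088 tiltdeg 0.05
tool axes in weld deg: x 209.4 
 [[ 0.289 -0.    -0.957]
 [ 0.957 -0.001  0.289]
 [-0.001 -1.    -0.   ]]
[[-376.7    2.5 -602.6]
 [-376.6  122.5 -602.6]
 [-376.5  164.5 -602.6]]
probe [646.  -2.  54.] 47.70382015973647 45.594467213726595
probe [651.   6.  54.] 37.68465738709411 43.2294307294584
block [509.  -9.  60.] 150.99987989671456 -44.58053678200871
block [517.   2.  60.] 137.64085130731277 -46.50276691205159
spraybase [ 630. -394.    0.] 330.28232812965746 317.08590006572126
spraybase [ 644. -388.    0.] 315.6044307664281 322.3682309218904
jar [ 491. -477.    0.] 487.73527289132664 281.35334998028503
jar [ 499. -458.    0.] 469.1433713114324 272.64302317472664
```

```bash
python3 -m creep '[{"travel":[-8,0,-12],"yaw":0},{"travel":[-24,0,-38],"yaw":0},{"travel":[-44,0,-70],"yaw":0},{"travel":[-64,0,-102],"yaw":0},{"travel":[-84,0,-134],"yaw":0},{"travel":[-104,0,-166],"yaw":0},{"travel":[-124,0,-198],"yaw":0},{"travel":[-144,0,-230],"yaw":0},{"travel":[-164,0,-262],"yaw":0},{"travel":[-182,0,-292],"yaw":0},{"travel":[-192,0,-308],"yaw":0},{"travel":[-196,0,-314],"yaw":0}]' 0 20; python3 -c "
from h import *
np.set_printoptions(precision=1,suppress=True)
s,R=st();rows([W(0,z=.2),W(0,z=.075)],s,R)"
```

```text
clock: 1.3
position: [0.4271, 0.3155, 0.2227]
eef_rot: [0.569, 0.42, -0.42, -0.568]
wrist_force: [-0.1, 0.1, -0.9]
finger_gap: 0.0112
t 1.3 pos [0.4 0.3 0.2] weld xy [ -14.5 -335.1] F [-0.1  0.1 -0.9] gap 0.0112 tiltdeg 0.1
tool axes in weld deg: x 209.1 
 [[ 0.3  0.  -1. ]
 [ 1.  -0.   0.3]
 [-0.  -1.  -0. ]]
[[-175.5   23.3 -285.8]
 [-175.4  148.3 -285.6]]
```

```bash
python3 -m creep '[{"travel":[-7,1,-11],"yaw":0},{"travel":[-22,3,-36],"yaw":0},{"travel":[-41,6,-66],"yaw":0},{"travel":[-60,9,-98],"yaw":0},{"travel":[-80,12,-130],"yaw":0},{"travel":[-100,15,-162],"yaw":0},{"travel":[-120,18,-194],"yaw":0},{"travel":[-138,20,-224],"yaw":0},{"travel":[-154,22,-250],"yaw":0},{"travel":[-166,23,-270],"yaw":0},{"travel":[-173,23,-281],"yaw":0},{"travel":[-175.5,23,-286],"yaw":0}]' 0 20; python3 -m creep '[{"travel":[0,0,0],"yaw":0},{"travel":[0,0,0],"yaw":0}]'
python3 - <<'E'
from h import *
np.set_printoptions(precision=2,suppress=True)
s,R=st();rows([W(0,z=.075),W(0)],s,R)
for n,(x,y) in(("top",(235,155)),("scene",(200,150))):
    f=ctrl.camera(n)["frame"][y:y+120,x:x+120,::-1];cv2.imwrite(f"pics/{n}1.png",cv2.resize(f,None,fx=5,fy=5))
E
```

```text
clock: 2.3
position: [0.6493, 0.062, 0.2]
eef_rot: [0.57, 0.419, -0.42, -0.569]
wrist_force: [-0.8, 0.9, 0.2]
finger_gap: 0.001
clock: 2.47
position: [0.6486, 0.0634, 0.1998]
eef_rot: [0.569, 0.419, -0.42, -0.569]
wrist_force: [-0.7, 1.0, 0.5]
finger_gap: 0.0004
t 2.47 pos [0.65 0.06 0.2 ] weld xy [0.2 0.2] F [-0.72  1.02  0.5 ] gap 0.0004 tiltdeg 0.07
tool axes in weld deg: x 209.0 
 [[ 0.29 -0.   -0.95]
 [ 0.95 -0.    0.29]
 [-0.   -1.   -0.  ]]
[[  0.36 124.79   0.07]
 [  0.38 141.79   0.07]]
```

View pics/scene1.png

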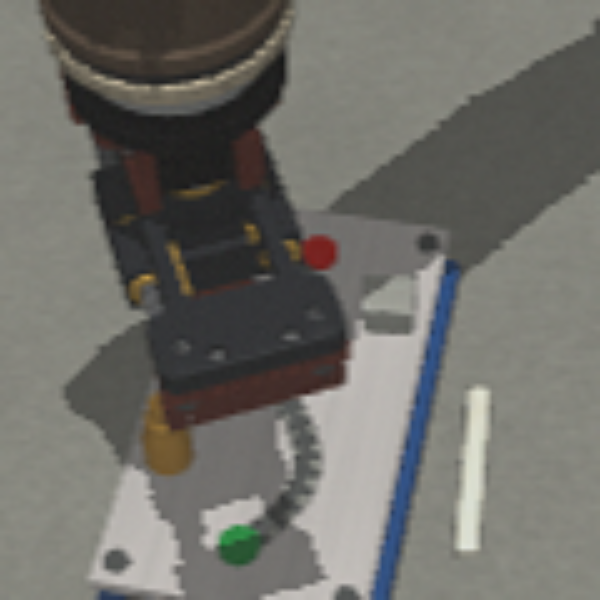

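Run:
```python
from h import *
s,R=st()
for n in("top","scene"):
    c=ctrl.camera(n);cv2.imwrite(f"pics/{n}2.png",c["frame"][:,:,::-1])
    for off in(0,.02,.08):
        p=c["R"]@(s["position"]-R[:,1]*off)+c["t"];print(n,off,p[:2]/p[2]*c["fx"]+[c["cx"],c["cy"]])
```

```text
t 2.57 pos [0.6485 0.064  0.2001] weld xy [-0.2 -0.4] F [-0.72  0.64 -0.15] gap 0.0004 tiltdeg 0.05
tool axes in weld deg: x 209.1 
 [[ 0.294  0.    -0.956]
 [ 0.956 -0.001  0.294]
 [-0.001 -1.    -0.   ]]
top 0 [262.14295594 169.37636246]
top 0.02 [261.9020937  167.46109846]
top 0.08 [261.13885011 161.39201516]
scene 0 [242.50158499 223.19675201]
scene 0.02 [241.7149945  217.42386073]
scene 0.08 [239.14587332 198.56874156]
```

View pics/scene2.png

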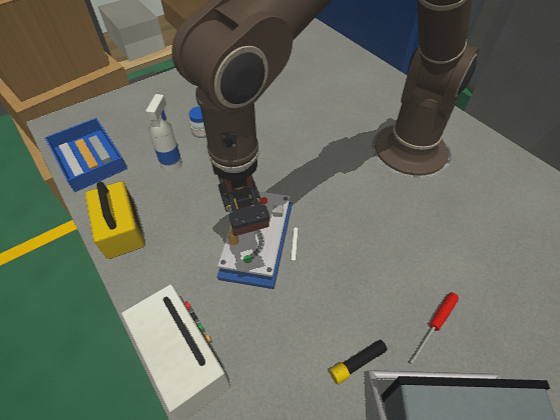

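View pics/top2.png

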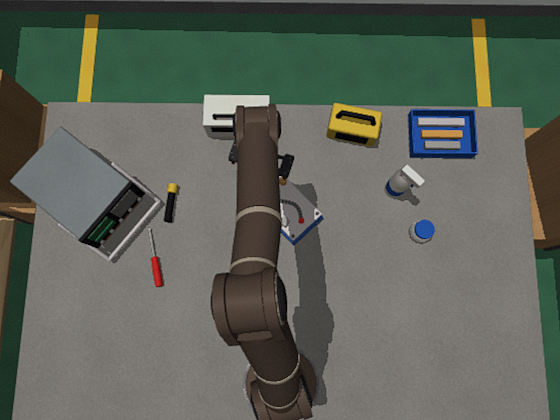

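Run:
```python
import cv2
a=cv2.imread("pics/scene2.png")[165:285,195:315];cv2.imwrite("pics/s2c.png",cv2.resize(a,(600,600),interpolation=cv2.INTER_LANCZOS4))
a=cv2.imread("pics/top2.png")[95:255,210:340];cv2.imwrite("pics/t2c.png",cv2.resize(a,None,fx=3.7,fy=3.7,interpolation=cv2.INTER_LANCZOS4))
```

```text
(no output)
```

View pics/s2c.png

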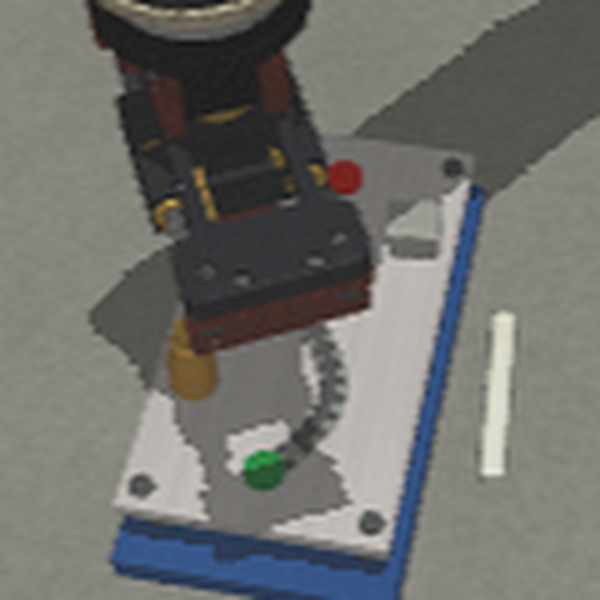

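View pics/t2c.png

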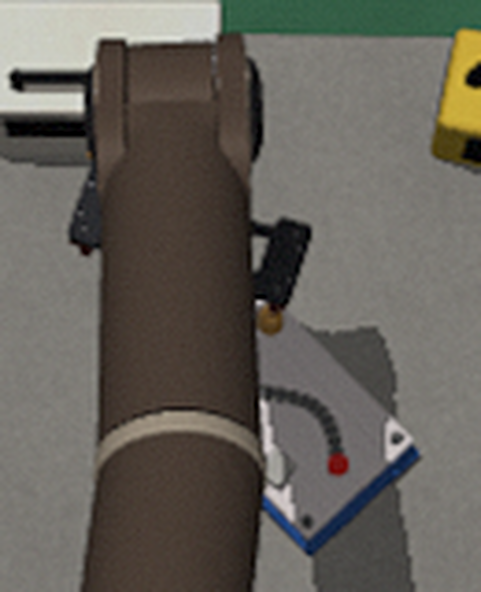

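The wide block is the outer end of the gripper body (178 mm across the jaw direction). It stays about 80 mm above the tip, so it clears the probe. I'll descend to about 8 mm above the dot.

```bash
python3 -m creep '[{"travel":[0,4,0],"yaw":0},{"travel":[0,14,0],"yaw":0},{"travel":[0,28,0],"yaw":0},{"travel":[0,44,0],"yaw":0},{"travel":[0,60,0],"yaw":0},{"travel":[0,76,0],"yaw":0},{"travel":[0,92,0],"yaw":0},{"travel":[0,106,0],"yaw":0},{"travel":[0,118,0],"yaw":0},{"travel":[0,127,0],"yaw":0},{"travel":[0,132,0],"yaw":0},{"travel":[0,134,0],"yaw":0}]' 0 20; python3 -m creep '[{"travel":[0,0,0],"yaw":0},{"travel":[0,0,0],"yaw":0}]'
python3 - <<'E'
from h import *
np.set_printoptions(precision=2,suppress=True)
s,R=st();rows([W(0),W(0,z=.053)],s,R)
c=ctrl.camera("scene")
p=c["R"]@s["position"]+c["t"];print(p[:2]/p[2]*c["fx"]+[c["cx"],c["cy"]])
f=c["frame"][185:285,205:305,::-1];cv2.imwrite("pics/s3.png",cv2.resize(f,(600,600),interpolation=cv2.INTER_CUBIC))
E
```

```text
clock: 3.67
position: [0.6483, 0.0636, 0.0652]
eef_rot: [0.569, 0.42, -0.421, -0.569]
wrist_force: [-0.1, -0.3, -0.4]
finger_gap: 0.0002
clock: 3.83
position: [0.6486, 0.0636, 0.0656]
eef_rot: [0.569, 0.42, -0.42, -0.568]
wrist_force: [-0.1, -0.5, 0.2]
finger_gap: 0.0004
t 3.83 pos [0.65 0.06 0.07] weld xy [0. 0.] F [-0.1  -0.52  0.18] gap 0.0004 tiltdeg 0.07
tool axes in weld deg: x 209.1 
 [[ 0.29  0.   -0.96]
 [ 0.96 -0.    0.29]
 [-0.   -1.   -0.  ]]
[[ 0.03  7.56  0.04]
 [ 0.04 12.56  0.04]]
[246.94 256.58]
```

View pics/s3.png

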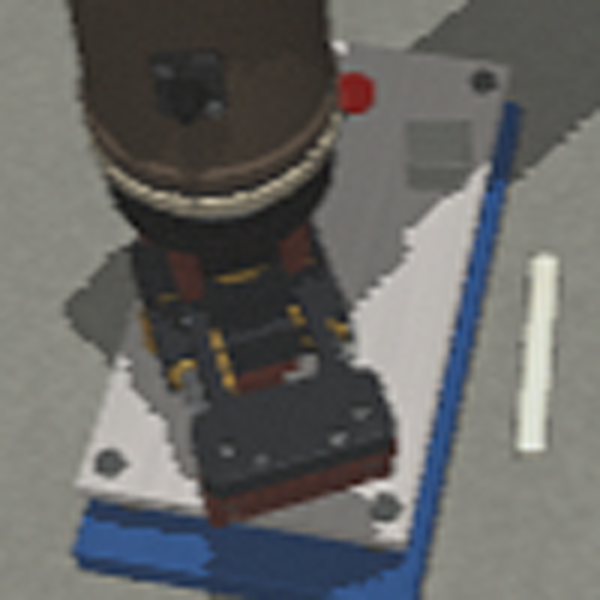

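The body hides the tip, but the calibration and kinematics agree. Setting down gently.

```bash
python3 -m creep '[{"travel":[0,2,0],"yaw":0},{"travel":[0,4,0],"yaw":0},{"travel":[0,6,0],"yaw":0},{"travel":[0,7.5,0],"yaw":0},{"travel":[0,9,0],"yaw":0},{"travel":[0,10,0],"yaw":0},{"travel":[0,11,0],"yaw":0},{"travel":[0,12,0],"yaw":0},{"travel":[0,12.5,0],"yaw":0},{"travel":[0,12.5,0],"yaw":0},{"travel":[0,12.5,0],"yaw":0},{"travel":[0,12.5,0],"yaw":0}]' 0 20
python3 - <<'E'
from h import *
np.set_printoptions(precision=1,suppress=True)
s,R=st();rows([W(x,z=.053) for x in range(0,46,4)],s,R)
E
```

```text
clock: 4.88
position: [0.6488, 0.0636, 0.0536]
eef_rot: [0.569, 0.42, -0.42, -0.568]
wrist_force: [-0.8, 0.6, 5.7]
finger_gap: 0.0001
t 4.88 pos [0.6 0.1 0.1] weld xy [-0.1  0.1] F [-0.8  0.6  5.7] gap 0.0001 tiltdeg 0.07
tool axes in weld deg: x 209.1 
 [[ 0.3  0.  -1. ]
 [ 1.  -0.   0.3]
 [-0.  -1.  -0. ]]
[[ -0.1   0.6   0.2]
 [ -2.1   0.6   4.8]
 [ -4.1   0.6   9.4]
 [ -6.2   0.6  13.9]
 [ -8.4   0.6  18.2]
 [-10.7   0.6  22.3]
 [-13.1   0.6  26.2]
 [-15.7   0.6  29.7]
 [-18.4   0.6  33. ]
 [-21.3   0.6  36. ]
 [-24.5   0.6  38.6]
 [-27.8   0.6  40.8]]
```

Contact is 5.7 N at about 4.4 mm depth. Starting the stroke.

```bash
python3 -m creep '[{"travel":[-1,0.4,2.4],"yaw":0},{"travel":[-3.1,0.4,7],"yaw":0},{"travel":[-5.1,0.4,11.6],"yaw":0},{"travel":[-7.3,0.4,16],"yaw":0},{"travel":[-9.5,0.4,20.2],"yaw":0},{"travel":[-11.9,0.4,24.2],"yaw":0},{"travel":[-14.4,0.4,28],"yaw":0},{"travel":[-17,0.4,31.4],"yaw":0},{"travel":[-19.8,0.4,34.5],"yaw":0},{"travel":[-22.9,0.4,37.3],"yaw":0},{"travel":[-25.4,0.4,39.2],"yaw":0},{"travel":[-27.8,0.4,40.8],"yaw":0}]' 0 20
python3 - <<'E'
from h import *
np.set_printoptions(precision=1,suppress=True)
s,R=st();rows([W(x,z=.0533) for x in range(44,90,4)],s,R)
E
```

```text
clock: 5.88
position: [0.6034, 0.05, 0.0542]
eef_rot: [0.57, 0.422, -0.419, -0.568]
wrist_force: [3.5, 2.3, 4.7]
finger_gap: -0.0001
t 5.88 pos [0.6 0.1 0.1] weld xy [ 42.1 -21.5] F [3.5 2.3 4.7] gap -0.0001 tiltdeg 0.26
tool axes in weld deg: x 209.1 
 [[ 0.3  0.  -1. ]
 [ 1.   0.   0.3]
 [ 0.  -1.  -0. ]]
[[ -1.5   0.9   1.4]
 [ -5.    0.9   3.2]
 [ -8.8   0.9   4.7]
 [-12.7   0.9   5.8]
 [-16.9   0.8   6.6]
 [-21.2   0.8   7. ]
 [-25.7   0.8   7.2]
 [-30.3   0.8   7.1]
 [-35.1   0.8   6.8]
 [-39.9   0.8   6.2]
 [-44.9   0.8   5.6]
 [-49.9   0.8   4.9]]
```

```bash
python3 -m creep '[{"travel":[-2.5,0.8,1.9],"yaw":0},{"travel":[-5.5,0.8,3.4],"yaw":0},{"travel":[-8.8,0.8,4.7],"yaw":0},{"travel":[-12.7,0.8,5.8],"yaw":0},{"travel":[-16.9,0.8,6.6],"yaw":0},{"travel":[-21.2,0.8,7],"yaw":0},{"travel":[-25.7,0.8,7.2],"yaw":0},{"travel":[-30.3,0.8,7.1],"yaw":0},{"travel":[-35.1,0.8,6.8],"yaw":0},{"travel":[-39.9,0.8,6.2],"yaw":0},{"travel":[-44.9,0.8,5.6],"yaw":0},{"travel":[-49.2,0.8,5],"yaw":0}]' 0 20
python3 - <<'E'
from h import *
np.set_printoptions(precision=1,suppress=True)
s,R=st();rows([W(x,z=.0533) for x in range(88,134,4)],s,R)
E
```

```text
clock: 6.88
position: [0.5846, 0.0056, 0.0537]
eef_rot: [0.569, 0.423, -0.418, -0.568]
wrist_force: [1.2, 3.9, 5.2]
finger_gap: 0.0007
t 6.88 pos [0.6 0.  0.1] weld xy [86.3 -2.5] F [1.2 3.9 5.2] gap 0.0007 tiltdeg 0.35
tool axes in weld deg: x 209.2 
 [[ 0.3  0.  -1. ]
 [ 1.   0.   0.3]
 [ 0.  -1.  -0. ]]
[[ -1.9   0.4   0. ]
 [ -6.9   0.4  -0.7]
 [-11.9   0.4  -1.4]
 [-16.8   0.3  -2. ]
 [-21.7   0.3  -2.5]
 [-26.5   0.3  -2.9]
 [-31.1   0.3  -3. ]
 [-35.6   0.3  -2.8]
 [-39.9   0.3  -2.3]
 [-44.1   0.2  -1.6]
 [-48.    0.2  -0.4]
 [-51.8   0.2   1. ]]
```

```bash
python3 -m creep '[{"travel":[-2.5,0.4,-0.1],"yaw":0},{"travel":[-7,0.4,-0.7],"yaw":0},{"travel":[-11.9,0.4,-1.4],"yaw":0},{"travel":[-16.8,0.4,-2],"yaw":0},{"travel":[-21.7,0.4,-2.5],"yaw":0},{"travel":[-26.5,0.4,-2.9],"yaw":0},{"travel":[-31.1,0.4,-3],"yaw":0},{"travel":[-35.6,0.4,-2.8],"yaw":0},{"travel":[-39.9,0.4,-2.3],"yaw":0},{"travel":[-44.1,0.4,-1.6],"yaw":0},{"travel":[-48,0.4,-0.4],"yaw":0},{"travel":[-51.2,0.4,0.7],"yaw":0}]' 0 20
python3 - <<'E'
from h import *
np.set_printoptions(precision=1,suppress=True)
s,R=st();rows([W(x,z=.0533) for x in [132,136,140,144,148,152,156,160,164,168,172,176,178,180]],s,R)
E
```

```text
clock: 7.88
position: [0.5701, -0.0422, 0.0537]
eef_rot: [0.569, 0.424, -0.418, -0.567]
wrist_force: [3.4, 3.4, 5.0]
finger_gap: 0.0005
t 7.88 pos [ 0.6 -0.   0.1] weld xy [129.9  22.1] F [3.4 3.4 5. ] gap 0.0005 tiltdeg 0.51
tool axes in weld deg: x 209.2 
 [[ 0.3  0.  -1. ]
 [ 1.   0.   0.3]
 [ 0.  -1.  -0. ]]
[[ -1.7   0.4   1.2]
 [ -5.3   0.3   3.1]
 [ -8.6   0.3   5.3]
 [-11.7   0.3   7.9]
 [-14.7   0.2  10.9]
 [-17.4   0.2  14.1]
 [-20.    0.2  17.7]
 [-22.4   0.1  21.6]
 [-24.7   0.1  25.7]
 [-26.8   0.   30.1]
 [-28.9  -0.   34.5]
 [-31.   -0.1  39.1]
 [-32.   -0.1  41.4]
 [-33.   -0.1  43.7]]
```

```bash
python3 -m creep '[{"travel":[-2.3,0.4,1.5],"yaw":0},{"travel":[-5.3,0.3,3.1],"yaw":0},{"travel":[-8.6,0.3,5.3],"yaw":0},{"travel":[-11.7,0.3,7.9],"yaw":0},{"travel":[-14.7,0.2,10.9],"yaw":0},{"travel":[-17.4,0.2,14.1],"yaw":0},{"travel":[-20,0.2,17.7],"yaw":0},{"travel":[-22.4,0.1,21.6],"yaw":0},{"travel":[-24.7,0.1,25.7],"yaw":0},{"travel":[-26.8,0,30.1],"yaw":0},{"travel":[-28.5,0,33.7],"yaw":0},{"travel":[-30,0,37],"yaw":0}]' 0 20
python3 - <<'E'
from h import *
np.set_printoptions(precision=1,suppress=True)
s,R=st();rows([W(x,z=.0533) for x in [174,176,178,180]],s,R)
E
```

```text
clock: 8.88
position: [0.5277, -0.0602, 0.0541]
eef_rot: [0.57, 0.425, -0.417, -0.566]
wrist_force: [4.0, 1.1, 5.5]
finger_gap: 0.0005
t 8.88 pos [ 0.5 -0.1  0.1] weld xy [172.9   5.7] F [4.  1.1 5.5] gap 0.0005 tiltdeg 0.73
tool axes in weld deg: x 209.2 
 [[ 0.3  0.  -1. ]
 [ 1.   0.   0.3]
 [ 0.  -1.  -0. ]]
[[-0.4  0.8  1.5]
 [-1.4  0.7  3.8]
 [-2.4  0.7  6.1]
 [-3.4  0.7  8.4]]
```

```bash
python3 -m creep '[{"travel":[-1,0.7,2.6],"yaw":0},{"travel":[-1.8,0.7,4.6],"yaw":0},{"travel":[-2.6,0.7,6.4],"yaw":0},{"travel":[-3.1,0.7,7.6],"yaw":0},{"travel":[-3.4,0.7,8.4],"yaw":0},{"travel":[-3.4,0.7,8.4],"yaw":0},{"travel":[-3.4,0.7,8.4],"yaw":0}]' 0 20
python3 - <<'E'
from h import *
np.set_printoptions(precision=1,suppress=True)
s,R=st();rows([W(180,z=.0533),[.5191,-.0606,.0533]],s,R)
for n,(x,y) in(("top",(225,150)),("scene",(200,170))):
    f=ctrl.camera(n)["frame"][y:y+120,x:x+120,::-1];cv2.imwrite(f"pics/{n}5.png",cv2.resize(f,None,fx=5,fy=5,interpolation=cv2.INTER_CUBIC))
E
```

```text
clock: 9.47
position: [0.5204, -0.0611, 0.054]
eef_rot: [0.571, 0.426, -0.416, -0.566]
wrist_force: [3.2, 0.8, 6.3]
finger_gap: 0.0004
t 9.47 pos [ 0.5 -0.1  0.1] weld xy [178.8   1.2] F [3.2 0.8 6.3] gap 0.0004 tiltdeg 0.93
tool axes in weld deg: x 209.2 
 [[ 0.3  0.  -1. ]
 [ 1.   0.   0.3]
 [ 0.  -1.  -0. ]]
[[-0.4  0.7  1.7]
 [ 0.   0.7  1.4]]
```

View pics/scene5.png

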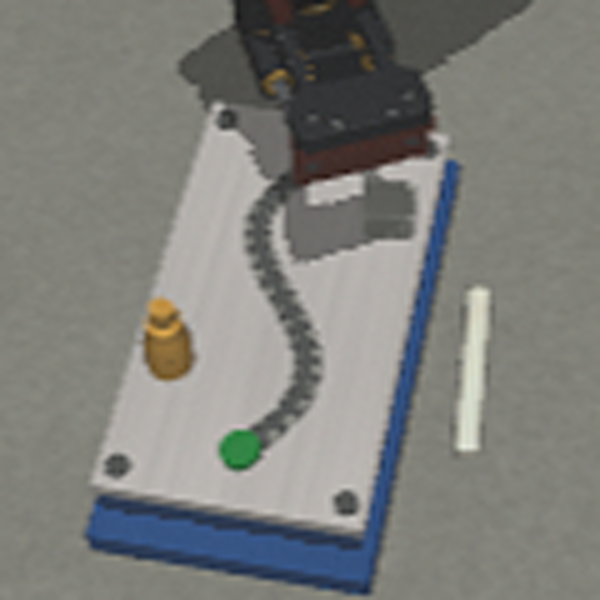

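View pics/top5.png

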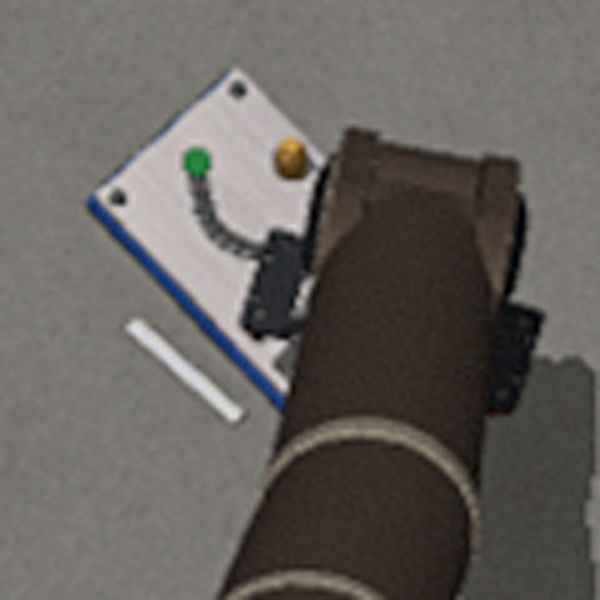

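The probe, block and chalk look unmoved, and the gripper is over the red end. Measured 1.4 mm short of the red centre, so one small nudge.

```bash
python3 -m creep '[{"travel":[-0.1,0.6,1],"yaw":0},{"travel":[-0.2,0.6,2],"yaw":0},{"travel":[-0.2,0.6,2.5],"yaw":0},{"travel":[-0.2,0.6,2.5],"yaw":0},{"travel":[-0.2,0.6,2.5],"yaw":0},{"travel":[-0.2,0.6,2.5],"yaw":0}]' 0 20
python3 - <<'E'
from h import *
np.set_printoptions(precision=1,suppress=True)
s,R=st();print(s["position"]*1e3);rows([W(180,z=.0533),[.5191,-.0606,.0533]],s,R)
E
```

```text
clock: 10.07
position: [0.5198, -0.0609, 0.0541]
eef_rot: [0.572, 0.427, -0.415, -0.565]
wrist_force: [3.0, -0.6, 5.2]
finger_gap: 0.0004
t 10.07 pos [ 0.5 -0.1  0.1] weld xy [179.2   0.7] F [ 3.  -0.6  5.2] gap 0.0004 tiltdeg 1.14
tool axes in weld deg: x 209.2 
 [[ 0.3  0.  -1. ]
 [ 1.   0.   0.3]
 [ 0.  -1.  -0. ]]
[519.8 -60.9  54.1]
[[-0.4  0.8  1.1]
 [ 0.1  0.8  0.8]]
```

Run:
```python
from h import *
print(ctrl.job_done());st()
```

```text
the job is handed in; nothing more can be done
None
the job is handed in; nothing more can be done
```

I set the shut fingertips down on the green dot, ran them along the S-shaped weld without lifting off, and handed the job in at about 10 s with them still pressing on the red dot.

- **Force:** at every pause the fingertips pressed with 4.7–6.3 N, with the plate about 4 mm down of its 18 mm travel. I had no reading between pauses.
- **Final position:** the last reading was about 1 mm from the red dot's centre as measured in the images, with 5.2 N downward. The calibration is only good to about 2 mm.
- **Loose things:** the probe and chalk looked unmoved in the last pictures. The gauge block was only partly visible, and what showed looked unmoved. I did not measure any of them. The spray, jar, screwdriver and torch were not re-checked; the arm stayed clear of them.
- **What I could not confirm:** the gripper body hid the fingertips from both cameras, so that they stayed on the crest rests on arm readings and forces alone.
- **Small flaw:** friction tilted the tool by about 1.1° by the end of the stroke.

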